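Set up the tilting reel stand: spindle in, kickstand over centre, frame held upright

TASK

The reel stand lies on its side: take the stout spindle from the wooden block, stand it fully home in the hub's bore and let go of it, then, with the frame still lying, flip the kickstand right over its dead centre until it rests at its open stop. Then gently lift the frame by its top rail until it is upright and finish while still gripping the rail, holding the frame plumb so that it neither falls back nor leans over onto the kickstand; I shall clamp its foot while you hold it. Leave the slim spindle in the block and the other things on the bench where they are.

Things in the scene. Friction and masses are not known exactly. Their poses are not given: they have to be found in the camera images.
- spindle: the stout steel spindle, 86 mm long, shank down in an end hole of the wooden block. Origin at the shank's tip, z toward the head. z 0..28 mm: shank 12 mm in diameter, tip tapering to 6 mm over the first 6 mm; 28..33: collar 26 mm; 33..86: stem to grip, 16 mm in diameter. 60 g. Home in the hub, the collar lies on the hub's face, the origin 28 mm behind the hub mouth
- slim_spindle: bystander: a slimmer steel spindle in the other end hole of the block: same shank, collar 18 mm, stem only 8 mm diameter, 66 mm long in all; origin at the shank's tip, z toward the head. Stays in the block
- spindle_block: fixed wooden block, 150 x 44 x 34 mm, its holes in a row along its x axis at -45, 0 and +45 mm (13.6 mm wide, 30 mm deep, the middle one empty). Origin at the centre of its underside. In the block a spindle's collar lies on the block's top, the origin of the spindle 6 mm above the bench
- frame: grey tilting frame of the stand: two uprights, round top rail, two cross bars, 146 mm wide, 0.75 kg, on a free hinge in a fixed base. Origin on the axle, 32 mm above the bench; x along the axle, y up the frame to the rail, z square to it on the hub and kickstand side. First lies flat (z up); lifting turns it about +x; upright, y points up. Falls if let go; open kickstand lands 8 deg past upright
- rail (a point): middle of the frame's top rail, a plain steel bar 16 mm in diameter and parallel to the axle, free between the uprights for 55 mm either side of this point, 260 mm from the axle; 32 mm above the bench while the frame lies. Axes as the frame's. It may turn between the fingers
- hub_mouth (a point): centre of the hub's open face on the frame, x -25 mm, y 135 mm, z 18 mm from the axle; the hub is an aluminium boss 34 mm in diameter whose bore, 13.6 mm wide and 30 mm long, runs from here along -z of the frame (straight down while the frame lies, the mouth 50 mm above the bench). Axes as the frame's
- kickstand (a joint): angle of the kickstand, rad: 0 folded (the leg lies along the frame, pointing to the rail, parallel to y), about 1.57 the leg stands square out from the frame along its z, 2.53 open stop (the leg points back past the axle, 35 degrees out from the uprights). A spring strut drives it to either end; the dead centre is at about 1.27. Let go past it, the leg snaps to the open stop
- kickstand_pivot (a point): the kickstand's pivot, in the middle of its leg: x 34 mm, y 100 mm, z 28 mm from the axle (60 mm above the bench while the frame lies); turns about the frame's x. Axes as the frame's
- kickstand_foot (a point): centre of the round end of the kickstand's rubber foot, 125 mm from the pivot; steel leg 12 mm in diameter, rubber foot 17 mm in diameter over the last 18 mm of the leg
- spool_empty: bystander: empty cream spool, 40 mm wide, 50 mm high, behind the stand
- nippers: bystander: red-handled side cutters, 128 x 58 x 11 mm, lying to the left of the stand
- coil_jig: bystander: black block with a steel top and a thin post, 53 x 53 x 47 mm, at the back right of the stand

How it is judged:
On the way, in this order (a step that is already met when the one before it is completed fails the run):
1. the stout spindle stands fully home in the hub's bore, let go, with the frame lying (z of spindle in the frame of hub_mouth between -0.034 and -0.024 m and angle between the z axis of spindle and the z axis of frame, either way round below 0.15 rad and contact force between the fingers and spindle below 0.1 N and angle between frame's own y axis and vertical above 1.4 rad and x of spindle in the frame of hub_mouth between -0.006 and 0.006 m and y of spindle in the frame of hub_mouth between -0.006 and 0.006 m), for 0.2 s.
2. the kickstand has gone over its dead centre to its open stop, with the frame lying (value of joint kickstand above 2.35 rad and angle between frame's own y axis and vertical above 1.4 rad), for 0.2 s.
3. the frame has been lifted upright and is held by its rail (angle between frame's own y axis and vertical below 0.07 rad and contact force between the fingers and frame above 2 N and y of the grasp point in the frame of frame above 0.225 m), for 0.2 s.
At the end, for the whole second after the job is handed in: The frame is within 4 degrees of upright, still, and held by the fingers on its top rail with more than 2 N; the kickstand is at its open stop (above 2.35 rad) and clear of the base; the stout spindle is home in the hub to within 5 mm (all of step 3 and angular speed of frame below 0.1 rad/s and y of the grasp point in the frame of frame below 0.31 m and value of joint kickstand above 2.35 rad and z of spindle in the frame of hub_mouth between -0.034 and -0.023 m and x of spindle in the frame of hub_mouth between -0.006 and 0.006 m and y of spindle in the frame of hub_mouth between -0.006 and 0.006 m and angle between the z axis of spindle and the z axis of frame, either way round below 0.2 rad); the arm keeps its last pose, push and grip.
It fails at once if the slim spindle is pulled out of the block (distance of slim_spindle from where it was at the start of the episode above 0.015 m).
It fails at once if a bystander is pushed away (distance of any of spool_empty, nippers, coil_jig from where it was at the start of the episode above 0.03 m).
It fails at once if the frame is slammed about (angular speed of frame above 4 rad/s).
It also fails if it takes over 69 s, if anything falls off the work surface, if the arm or the gripper's body presses on something with over 40 N, if the wrist force passes 120 N, or if a joint passes its speed limit or range.

ROBOT

A 6-joint arm with a two-finger parallel gripper is mounted at the origin on a cart in front of the work surface, level with it; the furniture and walls round the work are solid. World frame = base frame: x ahead of the robot, y to its left, z up, the work surface at z = 0. Lengths are in m, angles in rad, forces in N, time in s.
With the tool pointing down it reaches from about 0.25 to 0.725 m from the base axis. Payload 9.7 kg.
Tool frame: the origin (TCP) lies between the finger pads; the fingertips stand r.tcp_to_tips ahead of it and the grasp point (between the pads) lies 8 mm behind it (r.tcp_to_tips is the distance from the TCP to the fingertips, in m); z points along the fingers, y is the line along which they close (so a half turn about z gives the same grasp; the last joint's range is limited). The gripper opens to 85 mm and grips with 20 to 120 N. Pads are 22 mm wide; open, the fingers measure 114 mm over their backs; the gripper's body (76 mm by 85 mm) begins 54 mm behind the grasp point. The pads swing forward as they close: fully open they stand 13 mm farther back than shut.
Start: joints at [1.236, 0.087, 0.176, 1.66, 0, 1.571], TCP at [0.181, 0.519, 0.242] pointing down, gripper open.
Joint ranges: [-3.13, 3.13], [-0.85, 1.81], [-1.15, 1.24], [-2.2, 2.28], [-1.44, 1.52], [-3.14, 3.14]. Speed limits (rad/s): [2.22, 2.22, 2.57, 3.14, 3.14, 3.14].

INTERFACE

Orientations are given as a rotation vector (axis times angle).
In Python, from station import r, optics, job gives the robot as it stands.
- The arm moves only by the tool jog_arm, never from a script. Its argument "motion" is text: rows parted by semicolons, each of 6 numbers parted by spaces: the shift along the tool's x, y, z in cm, then the turn, a rotation vector about the tool's x, y, z in degrees. A call has exactly 5 rows; each row shifts and turns the commanded pose from where the row before left it, along the tool's axes as they then stand; what a row does not reach is not made up. A row lasts 1/8 s, in which the tool goes at most 62.5 mm and 10.7 degrees, less where a joint would pass 70% of its speed; a pose out of reach is approached as far as the arm can. A call is refused whole if a number of a shift passes 6.25 or a number of a turn 10.7, either way. A call with a gripper value outside its range is refused whole. "hand" is the opening, from 0 (shut) to 1 (fully open), set as the call begins (left out, the last holds). The fingers move at their own pace and stop on an object; "newtons" is the grip in N (left out, the last holds). Time passes only in rows, so rows that do not move let the fingers close, or fill a call up. It gives the time, the measured TCP pose, the force, the opening and the grip force at its end, in the units of the state.
- r.observe(): the state, without advancing time (a new reading comes with each control period).
- optics.get_image(name): name is "scene" or "top"; returns the picture (420x560x3 uint8, red, green, blue); there is no depth.
- optics.calibration(name): a dict with "intrinsics" (3x3 intrinsics, pixels), "dist_coeffs" ([k1, k2, p1, p2, k3] as OpenCV has them; the pictures are not rectified), "T" (4x4, takes a point from camera to world coordinates). Camera axes: x right, y up, looking along -z (the intrinsics and any distortion apply to the point x, -y, -z); pixel columns grow to the right and rows downward; lengths in m; the calibration is good to about 2 mm. A picture is of the moment at which its call begins. calibration takes no time and is no camera call.
- job.close_job(): hands the job in; it is judged then, once.
The state is a dict: "t": time; "joint_pos": joint angles; "qd": joint speeds; "tau": joint torques, N m; "ee_pos": TCP position; "tcp_rot": TCP orientation; "force": force on the tool from outside, world axes, zero at the start; "ft_torque": the same for the moment, N m; "width": opening from 0.0 (shut) to 1.0 (fully open); "finger_force": force on a finger pad.
Only numpy, scipy, OpenCV 4.12 (cv2) and the standard library are available. Lean on these libraries where they do the work, as an engineer would, in place of code of your own. Each camera call takes 0.05 s, during which the arm holds its last target. There are 200 camera calls.

## Working session

There is one attempt and no reset: what is moved stays moved. The work goes in short steps, Python scripts to look and compute and a tool call to move; the robot and the scene stay as the last step left them, time stands still between calls to the robot, and variables do not carry over. Pictures are saved under pics/ and viewed, at most 10 in all, crops included, and the job is handed in when it is done.

Besides the shell and the picture viewer there is one more tool, called after ">>>" in YAML: its name, and indented under it one key for each argument. jog_arm: Moves the arm, as the interface text tells. Its arguments: {"type":"object","properties":{"motion":{"type":"string"},"hand":{"type":"number"},"newtons":{"type":"number"}},"required":["motion"]}

```bash
mkdir -p pics; ls
cat > h.py <<'E'
import numpy as np, cv2
from station import r, optics, job
from scipy.spatial.transform import Rotation as R
def proj(n,P):
    c=optics.calibration(n);T=np.array(c['T']);P=np.atleast_2d(P)
    p=(P-T[:3,3])@T[:3,:3];p=p*[1,-1,-1]
    return cv2.projectPoints(p,np.zeros(3),np.zeros(3),np.array(c['intrinsics']),np.array(c['dist_coeffs']))[0][:,0]
def ray(n,uv,z):
    c=optics.calibration(n);T=np.array(c['T'])
    q=cv2.undistortPoints(np.array(uv,float).reshape(-1,1,2),np.array(c['intrinsics']),np.array(c['dist_coeffs']))[:,0]
    d=np.c_[q[:,0],-q[:,1],-np.ones(len(q))]@T[:3,:3].T
    return T[:3,3]+d*((z-T[2,3])/d[:,2])[:,None]
def st():
    s=r.observe();print(round(s['t'],2),np.round(s['ee_pos'],4),'\n',np.round(R.from_rotvec(s['tcp_rot']).as_matrix(),3),'F',np.round(s['force'],1),'w',round(s['width'],3),'ff',s['finger_force'],'q',np.round(s['joint_pos'],2));return s
def save(n,f,crop=None,k=1):
    im=optics.get_image(n)[:,:,::-1]
    if crop: x0,y0,x1,y1=crop; im=im[y0:y1,x0:x1]
    cv2.imwrite('pics/'+f,cv2.resize(im,None,fx=k,fy=k,interpolation=cv2.INTER_CUBIC)); return im
E
python3 - <<'E'
from h import *
save('top','t0.png',k=1.4);save('scene','s0.png',k=1.4);st();print(r.tcp_to_tips)
for n in('top','scene'):print(np.round(optics.calibration(n)['T'],3))
E
```

```text
pics
0.1 [0.1807 0.5193 0.2416] 
 [[-0.944  0.329 -0.   ]
 [ 0.329  0.944 -0.001]
 [-0.    -0.001 -1.   ]] F [-1.1  0.2 -0.9] w 1.001 ff 0.0 q [ 1.24  0.09  0.18  1.66 -0.    1.57]
0.011
[[ 0.014  0.993 -0.117  0.393]
 [-1.     0.013 -0.008  0.061]
 [-0.007  0.117  0.993  1.323]
 [ 0.     0.     0.     1.   ]]
[[ 0.54   0.541 -0.645 -0.22 ]
 [-0.841  0.336 -0.423 -0.431]
 [-0.012  0.771  0.636  0.841]
 [ 0.     0.     0.     1.   ]]
```

View pics/t0.png

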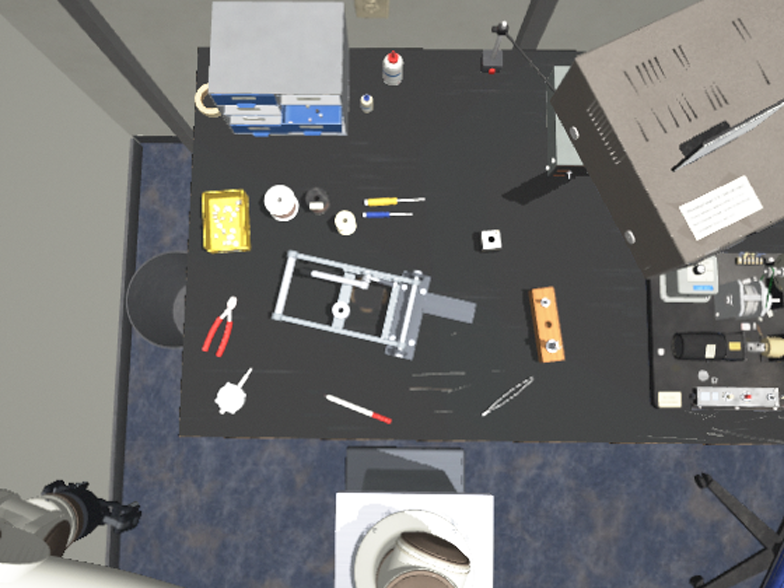

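View pics/s0.png

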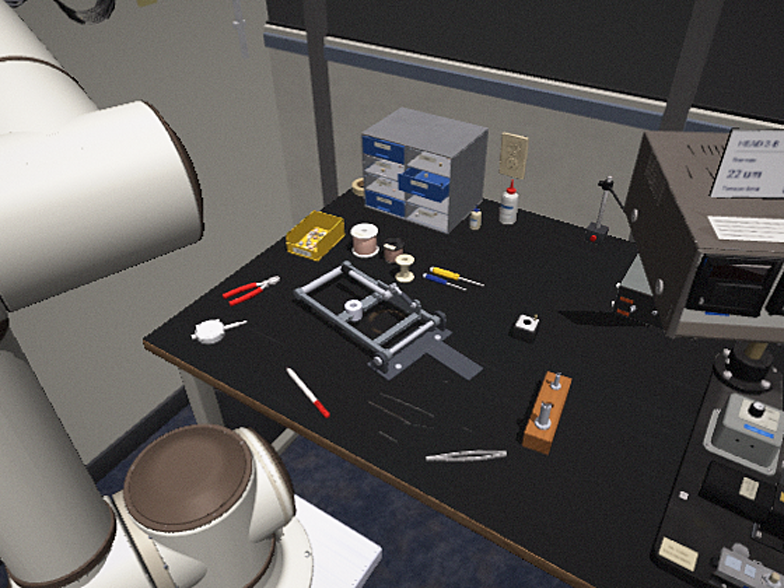

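The top view shows the frame at about (275-430, 250-355), its rail at the left and its axle at the right. The hub is near (341,310), the kickstand leg near (310-370, 275-285), and the block near (547,325) with the stout spindle at its lower (near) end. Next I'll take close crops.

Run:
```python
from h import *
a=optics.get_image('top')[:,:,::-1]
b=optics.get_image('scene')[:,:,::-1]
np.save('a.npy',a);np.save('b.npy',b)
A=cv2.resize(a[170:260,185:345],None,fx=5,fy=5,interpolation=cv2.INTER_CUBIC)
B=cv2.resize(a[195:265,365:420],None,fx=5,fy=5,interpolation=cv2.INTER_CUBIC)
cv2.imwrite('pics/c1.png',A)
C=cv2.resize(b[260:330,365:415],None,fx=5,fy=5,interpolation=cv2.INTER_CUBIC)
h=350;cv2.imwrite('pics/c2.png',np.hstack([B,C]))
D=cv2.resize(b[180:275,205:330],None,fx=6,fy=6,interpolation=cv2.INTER_CUBIC)
cv2.imwrite('pics/c3.png',D)
```

```text
(no output)
```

View pics/c1.png

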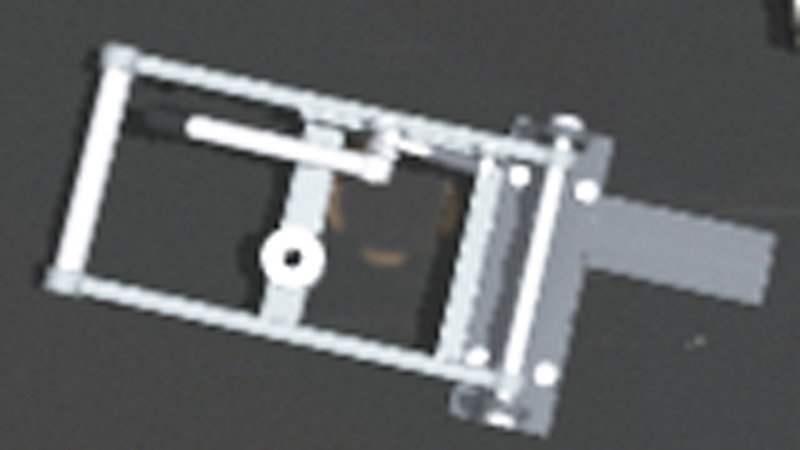

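View pics/c2.png

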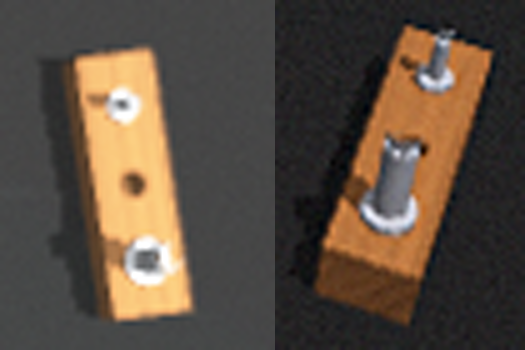

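View pics/c3.png

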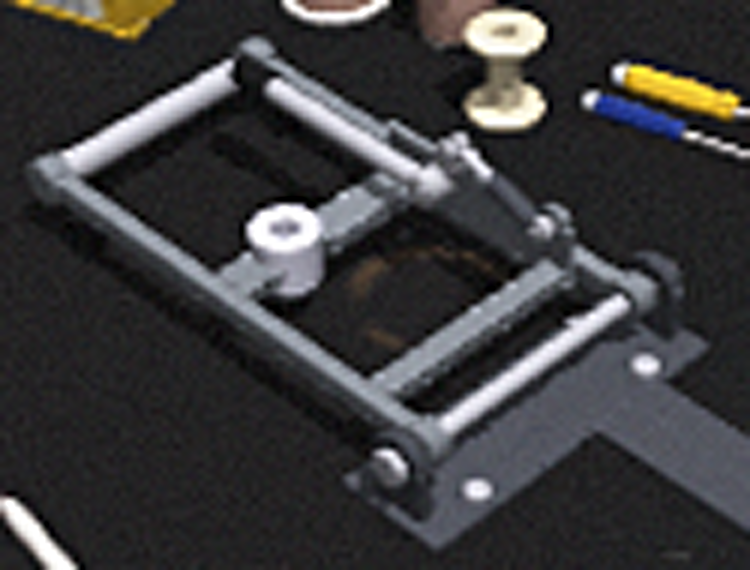

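The crops show the hub bore at (292,257) in c1, the rail from (118,57) to (65,280), and the kickstand pivot at about (378,165) with a dark foot near (165,122). In c2 the stout spindle's top is at (148,260), and its scene collar is at (388,210).

Run:
```python
from h import *
f=lambda p,o,k:((np.array(p,float)+.5)/k-.5)+o
t1=lambda p:f(p,[185,170],5)
t2=lambda p:f(p,[365,195],5)
s2=lambda p:f(np.array(p)-[275,0],[365,260],5)
s3=lambda p:f(p,[205,180],6)
def sh(nm,n,uv,z):print(nm,np.round(ray(n,[uv],z)[0],4))
sh('hub','top',t1((292,257)),.05); sh('hub','scene',s3((285,230)),.05)
sh('rail+','top',t1((118,57)),.036);sh('rail-','top',t1((65,280)),.036)
sh('axle+','top',t1((566,155)),.036);sh('axle-','top',t1((509,385)),.036)
sh('rail+','scene',s3((257,50)),.04);sh('rail-','scene',s3((48,172)),.04)
sh('foot wht end','top',t1((190,127)),.066);sh('piv','top',t1((378,167)),.066)
sh('slimtop','top',t2((122,104)),.05);sh('mid','top',t2((133,184)),.034);sh('stout stem top','top',t2((148,260)),.092);
sh('stout collar','top',t2((147,260)),.039)
sh('stout collar','scene',s2((389,214)),.039);sh('stout top','scene',s2((402,143)),.092);sh('mid','scene',s2((420,147)),.034)
sh('slim collar','scene',s2((436,80)),.039)
# hub bright centroid, block orange mask
a=np.load('a.npy')
hsv=cv2.cvtColor(a,cv2.COLOR_BGR2HSV)
m=((hsv[...,0]>5)&(hsv[...,0]<22)&(hsv[...,1]>90)&(hsv[...,2]>110)).astype(np.uint8);m[:190]=0;m[270:]=0;m[:,:370]=0;m[:,410:]=0
c=max(cv2.findContours(m,0,2)[0],key=cv2.contourArea);R_=cv2.minAreaRect(c);bx=cv2.boxPoints(R_);P=ray('top',bx,.034);print(np.round(P,4),np.round(P.mean(0),4),R_)
```

```text
hub [0.5214 0.153  0.05  ]
hub [0.5193 0.1516 0.05  ]
rail+ [0.6378 0.2573 0.036 ]
rail- [0.5078 0.2837 0.036 ]
axle+ [ 0.5838 -0.0022  0.036 ]
axle- [0.4514 0.0291 0.036 ]
rail+ [0.6375 0.2546 0.04  ]
rail- [0.5034 0.2819 0.04  ]
foot wht end [0.5925 0.2109 0.066 ]
piv [0.5712 0.1046 0.066 ]
slimtop [ 0.5429 -0.26    0.05  ]
mid [ 0.4988 -0.2696  0.034 ]
stout stem top [ 0.4528 -0.2623  0.092 ]
stout collar [ 0.4553 -0.2756  0.039 ]
stout collar [ 0.4497 -0.278   0.039 ]
stout top [ 0.4456 -0.2779  0.092 ]
mid [ 0.4993 -0.2742  0.034 ]
slim collar [ 0.5389 -0.2659  0.039 ]
[[ 0.5717 -0.2355  0.034 ]
 [ 0.5796 -0.2825  0.034 ]
 [ 0.4271 -0.3032  0.034 ]
 [ 0.4194 -0.2568  0.034 ]] [ 0.4995 -0.2695  0.034 ] ((391.1705017089844, 231.35838317871094), (53.98030471801758, 16.498205184936523), 81.25383758544922)
```

>>> jog_arm:
  motion: "0 0 0 0 0 -7; -2.9 -4.8 0 0 0 0; -2.9 -4.8 0 0 0 0; -2.9 -4.8 0 0 0 0; -2.9 -4.8 0 0 0 0"
  hand: 1

```text
t: 0.82
ee_pos: [0.2537, 0.3057, 0.2421]
tcp_rot: [0.332, 3.124, 0.0]
force: [1.7, -0.1, 0.4]
width: 0.998
finger_force: 0.0
```

>>> jog_arm:
  motion: "-2.9 -4.8 0 0 0 0; -2.9 -4.8 0 0 0 0; -2.9 -4.8 0 0 0 0; -2.9 -4.8 0 0 0 0; -2.9 -4.8 0 0 0 0"

```text
t: 1.45
ee_pos: [0.3448, 0.0403, 0.2424]
tcp_rot: [0.333, 3.123, 0.0]
force: [0.8, 1.2, 0.1]
width: 1.002
finger_force: 0.0
```

>>> jog_arm:
  motion: "-2.9 -4.8 0 0 0 0; -2.9 -4.8 0.5 0 0 0; -2.9 -4.8 0.5 0 0 0; -2.9 -4.8 0.5 0 0 0; -2.9 -4.8 0.5 0 0 0"

```text
t: 2.08
ee_pos: [0.436, -0.2251, 0.2221]
tcp_rot: [0.334, 3.123, 0.0]
force: [0.5, 0.2, 0.4]
width: 0.993
finger_force: 0.0
```

```bash
cat > go.py <<'E'
import sys
from h import *
s=st();T=R.from_rotvec(s['tcp_rot']).as_matrix()
g=np.array(list(map(float,sys.argv[1:4])));print('cm in tool',np.round(100*T.T@(g-s['ee_pos']),2))
E
python3 go.py .4535 -.277 .066
```

```text
2.08 [ 0.436  -0.2251  0.2221] 
 [[-0.977  0.212  0.   ]
 [ 0.212  0.977  0.   ]
 [-0.     0.    -1.   ]] F [0.5 0.2 0.4] w 0.993 ff 0.0 q [-0.48 -0.06 -0.01  1.62  0.   -0.26]
cm in tool [-2.81 -4.7  15.61]
```

>>> jog_arm:
  motion: "-1.4 -2.35 2 0 0 0; -1.4 -2.35 3 0 0 0; 0 0 4 0 0 0; 0 0 4 0 0 0; 0 0 2.6 0 0 0"
  hand: 0.5

```text
t: 2.7
ee_pos: [0.4524, -0.2745, 0.064]
tcp_rot: [-0.334, -3.122, -0.002]
force: [-0.6, -0.3, 0.7]
width: 0.498
finger_force: 0.0
```

Run:
```python
from h import *
st();a=optics.get_image('scene')[:,:,::-1]
p=proj('scene',[[.4535,-.277,.092]])[0];x,y=map(int,p);print(p)
C=cv2.resize(a[y-50:y+60,x-70:x+70],None,fx=5,fy=5,interpolation=cv2.INTER_CUBIC)
cv2.imwrite('pics/d1.png',C)
```

```text
2.7 [ 0.4524 -0.2745  0.064 ] 
 [[-0.977  0.211 -0.002]
 [ 0.211  0.977  0.001]
 [ 0.002  0.001 -1.   ]] F [-0.6 -0.3  0.7] w 0.498 ff 0.0 q [-0.55  0.05 -0.21  1.32  0.   -0.33]
[390.97635259 285.70041858]
```

View pics/d1.png

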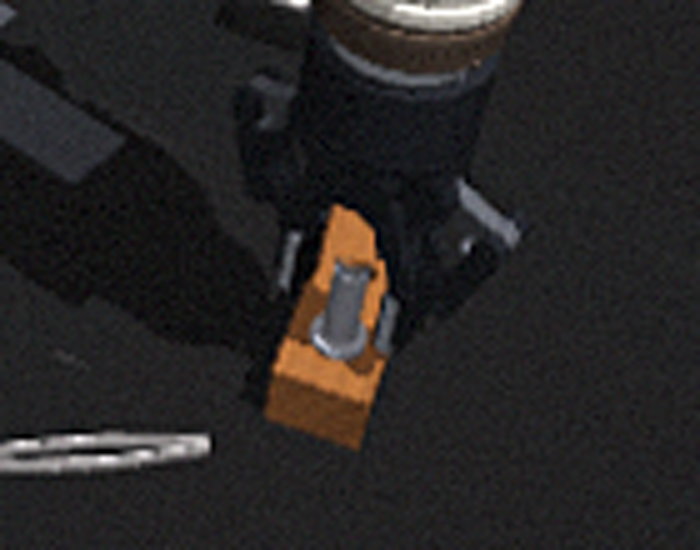

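The image shows the stout stem at about (347,295), midway between the pads at (290,258) and (387,325). I'll close the fingers.

>>> jog_arm:
  motion: "0 -0.1 0 0 0 0; 0 0 0 0 0 0; 0 0 0 0 0 0; 0 0 0 0 0 0; 0 0 0 0 0 0"
  hand: 0
  newtons: 40

```text
t: 3.38
ee_pos: [0.4535, -0.2761, 0.0673]
tcp_rot: [0.333, 3.122, -0.001]
force: [0.2, 1.8, 6.9]
width: 0.174
finger_force: 39.8
```

>>> jog_arm:
  motion: "0 0 0 0 0 0; 0 0 0 0 0 0; 0 0 -0.5 0 0 0; 0 0 -1 0 0 0; 0 0 -2 0 0 0"

```text
t: 4.0
ee_pos: [0.4527, -0.2758, 0.1014]
tcp_rot: [-0.333, -3.123, -0.001]
force: [0.5, -0.5, -0.5]
width: 0.173
finger_force: 39.1
```

>>> jog_arm:
  motion: "0 0 -3 0 0 0; 0 0 -3 0 0 0; 0 0 -3 0 0 0; 0 0 0 0 0 0; 0 0 0 0 0 0"

```text
t: 4.62
ee_pos: [0.4528, -0.2759, 0.1907]
tcp_rot: [-0.333, -3.123, -0.0]
force: [0.2, -0.6, -1.1]
width: 0.177
finger_force: 39.1
```

```bash
python3 go.py .5205 .152 .12
python3 - <<'E'
from h import *
a=optics.get_image('scene')[:,:,::-1]
s=r.observe();x,y=map(int,proj('scene',[s['ee_pos']])[0])
C=cv2.resize(a[y-40:y+60,x-60:x+60],None,fx=5,fy=5,interpolation=cv2.INTER_CUBIC);print(x,y)
cv2.imwrite('pics/d2.png',C)
E
```

```text
4.62 [ 0.4528 -0.2759  0.1907] 
 [[-0.977  0.211 -0.001]
 [ 0.211  0.977  0.   ]
 [ 0.001  0.    -1.   ]] F [ 0.2 -0.6 -1.1] w 0.177 ff 39.107136726379395 q [-0.55  0.03  0.01  1.56 -0.   -0.33]
cm in tool [ 2.41 43.25  7.08]
397 254
```

View pics/d2.png

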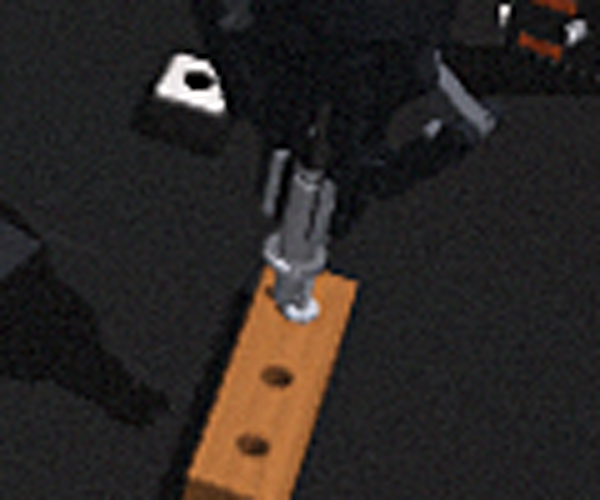

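The spindle hangs upright in the pads (collar at (295,252), stem to (307,180)). I'll carry it to the hub.

>>> jog_arm:
  motion: "0.2 3 0 0 0 0; 0.3 5 0 0 0 0; 0.3 5.5 0 0 0 0; 0.3 5.5 0 0 0 0; 0.3 5.5 0 0 0 0"

```text
t: 5.3
ee_pos: [0.4906, -0.0318, 0.1902]
tcp_rot: [-0.334, -3.122, 0.0]
force: [1.0, 0.2, -0.7]
width: 0.176
finger_force: 39.2
```

>>> jog_arm:
  motion: "0.3 5.5 0 0 0 0; 0.3 5.5 0 0 0 0; 0.3 5 2 0 0 0; 0.1 2.7 2.5 0 0 0; 0 0 2.4 0 0 0"

```text
t: 5.92
ee_pos: [0.52, 0.1532, 0.1199]
tcp_rot: [-0.329, -3.122, 0.001]
force: [-0.4, -1.1, -0.4]
width: 0.171
finger_force: 39.2
```

```bash
python3 go.py .5205 .152 .12
python3 - <<'E'
from h import *
a=optics.get_image('scene')[:,:,::-1];b=optics.get_image('top')[:,:,::-1]
x,y=map(int,proj('scene',[[.5205,.152,.06]])[0])
C=cv2.resize(a[y-50:y+30,x-50:x+50],None,fx=6,fy=6,interpolation=cv2.INTER_CUBIC);print(x,y)
for P in ([.5205,.152,.05],[.5205,.152,.0587],[.5205,.152,.0867]):print((proj('scene',[P])[0]-[x-50,y-50])*6)
cv2.imwrite('pics/d3.png',C)
E
```

```text
5.92 [0.52   0.1532 0.1199] 
 [[-0.978  0.208 -0.002]
 [ 0.208  0.978 -0.   ]
 [ 0.002 -0.001 -1.   ]] F [-0.4 -1.1 -0.4] w 0.171 ff 39.21907424926758 q [ 0.29  0.06 -0.09  1.42  0.    0.5 ]
cm in tool [-0.07 -0.11 -0.01]
252 214
[301.25992786 321.79302456]
[300.24354018 307.44322369]
[296.90758392 260.36398587]
```

View pics/d3.png

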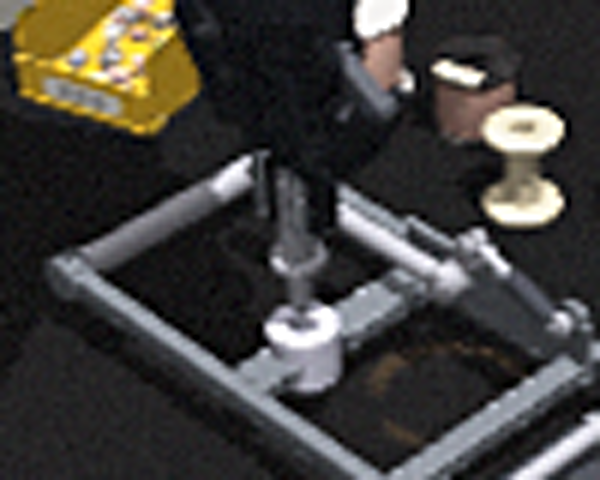

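The shank sits directly over the bore (tip about (300,310), mouth centre about (301,322)). I'll lower it while watching the force.

>>> jog_arm:
  motion: "0 -0.05 0.7 0 0 0; 0 0 0.5 0 0 0; 0 0 0.4 0 0 0; 0 0 0 0 0 0; 0 0 0 0 0 0"

```text
t: 6.65
ee_pos: [0.5209, 0.1512, 0.1067]
tcp_rot: [0.333, 3.123, 0.001]
force: [1.4, 3.1, -0.9]
width: 0.175
finger_force: 39.4
```

>>> jog_arm:
  motion: "0 0 0 0 0 0; 0 0 0 0 0 0; 0 0 0 0 0 0; 0 0 0 0 0 0; 0 0 0 0 0 0"

```text
t: 7.28
ee_pos: [0.5208, 0.1511, 0.1065]
tcp_rot: [0.333, 3.123, 0.001]
force: [2.5, 4.2, 1.1]
width: 0.176
finger_force: 39.6
```

Run:
```python
from h import *
st();a=optics.get_image('scene')[:,:,::-1]
st()
x,y=252,214
C=cv2.resize(a[y-30:y+25,x-35:x+35],None,fx=8,fy=8,interpolation=cv2.INTER_CUBIC)
cv2.imwrite('pics/d4.png',C)
```

```text
7.28 [0.5208 0.1511 0.1065] 
 [[-0.977  0.211  0.001]
 [ 0.211  0.977  0.   ]
 [-0.     0.001 -1.   ]] F [2.5 4.2 1.1] w 0.176 ff 39.61615204811096 q [ 0.28  0.06 -0.12  1.4   0.    0.49]
7.33 [0.5208 0.1511 0.1065] 
 [[-0.977  0.211  0.001]
 [ 0.211  0.977  0.   ]
 [-0.     0.    -1.   ]] F [2.6 4.1 1.3] w 0.175 ff 39.617289304733276 q [ 0.28  0.06 -0.12  1.4   0.    0.49]
```

View pics/d4.png

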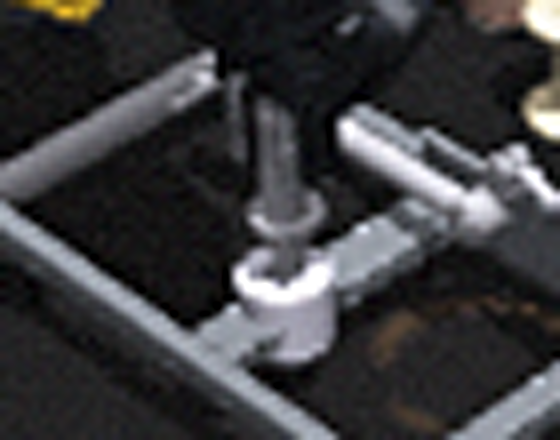

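The shank has started into the bore, slightly to the right of centre ((293,260) against (285,275)). The side force points +y/+x, so I'll follow it.

>>> jog_arm:
  motion: "-0.06 0.2 0 0 0 0; 0 0 0 0 0 0; 0 0 0.3 0 0 0; 0 0 0.3 0 0 0; 0 0 0 0 0 0"

```text
t: 7.95
ee_pos: [0.5213, 0.1528, 0.0996]
tcp_rot: [-0.333, -3.123, 0.0]
force: [0.9, 2.6, -2.5]
width: 0.175
finger_force: 39.1
```

>>> jog_arm:
  motion: "-0.03 0.12 0 0 0 0; 0 0 0.3 0 0 0; 0 0 0.4 0 0 0; 0 0 0.4 0 0 0; 0 0 0 0 0 0"

```text
t: 8.57
ee_pos: [0.5218, 0.1538, 0.0886]
tcp_rot: [-0.333, -3.123, 0.001]
force: [-3.7, 0.5, -2.6]
width: 0.176
finger_force: 39.2
```

Going well. The last 5 mm should end on the hub face.

>>> jog_arm:
  motion: "0.05 0 0.2 0 0 0; 0 0 0.2 0 0 0; 0 0 0.2 0 0 0; 0 0 0.1 0 0 0; 0 0 0 0 0 0"

```text
t: 9.2
ee_pos: [0.5218, 0.154, 0.0832]
tcp_rot: [0.333, 3.123, 0.001]
force: [-6.2, 0.5, 8.1]
width: 0.174
finger_force: 40.3
```

>>> jog_arm:
  motion: "0.08 0 0.1 0 0 0; 0 0 0.1 0 0 0; 0 0 0 0 0 0; 0 0 0 0 0 0; 0 0 0 0 0 0"

```text
t: 9.82
ee_pos: [0.5218, 0.1541, 0.0831]
tcp_rot: [0.333, 3.12, 0.001]
force: [-8.6, -2.0, 20.0]
width: 0.174
finger_force: 41.5
```

>>> jog_arm:
  motion: "0 0 0 0 0 0; 0 0 0 0 0 0; 0 0 0 0 0 0; 0 0 0 0 0 0; 0 0 0 0 0 0"
  hand: 0.5

```text
t: 10.45
ee_pos: [0.5209, 0.1541, 0.0802]
tcp_rot: [-0.333, -3.124, 0.0]
force: [-0.5, 0.2, 0.6]
width: 0.499
finger_force: 0.0
```

>>> jog_arm:
  motion: "0 0 -3 0 0 0; 0 0 -4 0 0 0; 0 0 -4 0 0 0; 0 0 0 0 0 0; 0 0 0 0 0 0"

```text
t: 11.08
ee_pos: [0.5208, 0.1541, 0.1896]
tcp_rot: [-0.333, -3.123, 0.0]
force: [-0.6, -0.1, -0.5]
width: 0.499
finger_force: 0.0
```

The spindle seated at TCP z 0.083, as predicted, and the push on the hub face confirms it. Next I'll turn the tool 90° so it can pinch the kickstand foot across the frame's x.

>>> jog_arm:
  motion: "0 0 0 0 0 10; 0 0 0 0 0 10; 0 0 0 0 0 10; 0 0 0 0 0 10; 0 0 0 0 0 10"

```text
t: 11.7
ee_pos: [0.5203, 0.154, 0.1886]
tcp_rot: [-1.629, -2.684, 0.003]
force: [-0.4, -0.4, -0.1]
width: 0.495
finger_force: 0.0
```

>>> jog_arm:
  motion: "0 0 0 0 0 10; 0 0 0 0 0 10; 0 0 0 0 0 10; 0 0 0 0 0 10; 0 0 0 0 0 0"

```text
t: 12.32
ee_pos: [0.5204, 0.154, 0.1889]
tcp_rot: [-2.443, -1.974, 0.003]
force: [-0.4, -0.9, -0.2]
width: 0.501
finger_force: 0.0
```

>>> jog_arm:
  motion: "4 3 0 0 0 0; 3.9 3 0 0 0 0; 0 0 3 0 0 0; 0 0 4 0 0 0; 0 0 0 0 0 0"

```text
t: 12.95
ee_pos: [0.5942, 0.218, 0.1161]
tcp_rot: [-2.439, -1.976, 0.011]
force: [-1.3, -0.5, -0.1]
width: 0.503
finger_force: 0.0
```

```bash
python3 go.py .596 .2188 .058
python3 - <<'E'
from h import *
a=optics.get_image('scene')[:,:,::-1]
x,y=map(int,proj('scene',[[.56,.19,.06]])[0])
C=cv2.resize(a[y-60:y+60,x-75:x+75],None,fx=5,fy=5,interpolation=cv2.INTER_CUBIC)
cv2.imwrite('pics/e1.png',C)
# spindle head check: bright pixels column above hub
for z in (.05,.055,.108):print(z,proj('scene',[[.5218,.1541,z]])[0])
px=proj('scene',[[.5218,.1541,z] for z in np.arange(.05,.14,.005)]);print([int(a[int(round(v)),int(round(u))].mean()) for u,v in px])
E
```

```text
12.95 [0.5942 0.218  0.1161] 
 [[ 0.207  0.978 -0.007]
 [ 0.978 -0.208 -0.003]
 [-0.004 -0.006 -1.   ]] F [-1.3 -0.5 -0.1] w 0.503 ff 0.0 q [ 0.35  0.28  0.16  1.45 -0.    2.13]
cm in tool [0.13 0.2  5.81]
0.05 [251.86999743 217.12143604]
0.055 [251.77208377 215.75018297]
0.108 [250.70135031 200.76466905]
[94, 129, 133, 137, 126, 125, 126, 120, 162, 255, 130, 2, 14, 3, 29, 103, 227, 181]
```

The brightness profile ends near z≈0.10–0.105, so the spindle is home. I'll lower onto the foot and grip.

>>> jog_arm:
  motion: "0.1 0.15 2 0 0 0; 0 0 2.5 0 0 0; 0 0 1.2 0 0 0; 0 0 0 0 0 0; 0 0 0 0 0 0"

```text
t: 13.62
ee_pos: [0.5984, 0.2195, 0.0645]
tcp_rot: [2.444, 1.973, 0.002]
force: [1.3, -0.4, -0.8]
width: 0.498
finger_force: 0.0
```

>>> jog_arm:
  motion: "0 0 0 0 0 0; 0 0 0 0 0 0; 0 0 0 0 0 0; 0 0 0 0 0 0; 0 0 0 0 0 0"
  hand: 0
  newtons: 25

```text
t: 14.25
ee_pos: [0.5952, 0.2202, 0.0642]
tcp_rot: [-2.44, -1.973, 0.004]
force: [-16.3, 2.6, 9.3]
width: 0.167
finger_force: 24.2
```

>>> jog_arm:
  motion: "0 0 0 0 0 0; 0 0 0 0 0 0; 0 -0.4 0 0 0 0; 0 0 0.6 0 0 0; 0 0 0 0 0 0"
  hand: 0.5

```text
t: 14.88
ee_pos: [0.5936, 0.22, 0.0564]
tcp_rot: [-2.444, -1.973, 0.002]
force: [0.3, -0.6, -0.3]
width: 0.504
finger_force: 0.0
```

>>> jog_arm:
  motion: "0 0 0 0 0 0; 0 0 0 0 0 0; 0 0 0 0 0 0; 0 0 0 0 0 0; 0 0 0 0 0 0"
  hand: 0

```text
t: 15.5
ee_pos: [0.594, 0.2201, 0.0574]
tcp_rot: [2.445, 1.973, -0.0]
force: [-0.7, -1.7, 0.8]
width: 0.166
finger_force: 24.4
```

>>> jog_arm:
  motion: "-0.04 0 -1.0 0 0 0; -0.13 0 -1.0 0 0 0; -0.22 0 -0.98 0 0 0; -0.30 0 -0.96 0 0 0; -0.38 0 -0.93 0 0 0"

```text
t: 16.12
ee_pos: [0.591, 0.2072, 0.1055]
tcp_rot: [2.444, 1.97, -0.007]
force: [-0.7, -16.0, -11.0]
width: 0.132
finger_force: 28.3
```

>>> jog_arm:
  motion: "-0.5 0 0.2 0 0 0; -0.48 0 -0.79 0 0 0; -0.51 0 -0.8 0 0 0; 0 0 0 0 0 0; 0 0 0 0 0 0"

```text
t: 16.75
ee_pos: [0.5887, 0.1957, 0.12]
tcp_rot: [-2.444, -1.973, -0.002]
force: [0.2, 4.8, -1.2]
width: 0.123
finger_force: 24.8
```

```bash
cat > k.py <<'E'
from h import *
s=st();y=np.array([.211,.977,0]);x=np.array([.977,-.211,0]);p=s['ee_pos']+[0,0,.0026]-np.array([.572,.1074,.06])
a,b=p@y,p[2];print('y',a,'z',b,'x',p@x,'ang',np.degrees(np.arctan2(b,a)),'rad',np.hypot(a,b));F=s['force'];f=np.array([F@y,F[2]]);u=np.array([a,b])/np.hypot(a,b);print('ax',f@u,'tan',f@[-u[1],u[0]],'lat',F@x)
E
python3 k.py
```

```text
16.75 [0.5887 0.1957 0.12  ] 
 [[ 0.211  0.978  0.   ]
 [ 0.978 -0.211  0.001]
 [ 0.001  0.    -1.   ]] F [ 0.2  4.8 -1.2] w 0.123 ff 24.758662283420563 q [0.32 0.24 0.12 1.44 0.   2.1 ]
y 0.08982998155175119 z 0.06255735632683855 x -0.0023538062784913996 ang 34.85324889037852 rad 0.10946619759629457
ax 3.225379157367681 tan -3.7053251521372745 lat -0.7736528620650502
```

>>> jog_arm:
  motion: "-0.6 0 -0.76 0 0 0; -0.64 0 -0.70 0 0 0; -0.71 0 -0.64 0 0 0; -0.75 0 -0.58 0 0 0; 0 0 0 0 0 0"

```text
t: 17.38
ee_pos: [0.5826, 0.1678, 0.1469]
tcp_rot: [2.445, 1.972, -0.001]
force: [0.7, 0.4, -3.1]
width: 0.121
finger_force: 24.7
```

```bash
python3 k.py
```

```text
17.38 [0.5826 0.1678 0.1469] 
 [[ 0.212  0.977 -0.   ]
 [ 0.977 -0.212 -0.001]
 [-0.001 -0.    -1.   ]] F [ 0.7  0.4 -3.1] w 0.121 ff 24.689614176750183 q [ 0.28  0.21  0.13  1.49 -0.    2.07]
y 0.061284962795267926 z 0.08947083080622456 x -0.0023525372664191867 ang 55.58997083784888 rad 0.1084475736472395
ax -2.230707608515997 tan -2.153924243176553 lat 0.5767674077975103
```

>>> jog_arm:
  motion: "-0.8 0 -0.5 0 0 0; -0.84 0 -0.44 0 0 0; -0.88 0 -0.36 0 0 0; -0.91 0 -0.29 0 0 0; -0.93 0 -0.2 0 0 0"

```text
t: 18.0
ee_pos: [0.5737, 0.1255, 0.1653]
tcp_rot: [2.444, 1.973, 0.001]
force: [0.3, -0.0, 1.1]
width: -0.002
finger_force: 0.0
```

```bash
python3 k.py
```

```text
18.0 [0.5737 0.1255 0.1653] 
 [[ 0.211  0.977  0.001]
 [ 0.977 -0.211  0.   ]
 [ 0.     0.001 -1.   ]] F [ 0.3 -0.   1.1] w -0.002 ff 0.0 q [ 0.22  0.16  0.11  1.52 -0.    2.  ]
y 0.018047006548824466 z 0.10786150482132795 x -0.002169573017118548 ang 80.50145670608846 rad 0.10936086442459508
ax 1.0776220290957523 tan 0.13763983990245116 lat 0.3078238315308704
```

The fingers are empty at 80°, just past dead centre. I'll check numerically which way the leg went.

```bash
cat > leg.py <<'E'
from h import *
y=np.array([.211,.977,0]);x=np.array([.977,-.211,0]);ax=np.array([.5177,.0169,.032]);pv=ax+.034*x+.1*y+[0,0,.028]
for n,old in (('scene','b.npy'),('top','a.npy')):
    im=optics.get_image(n)[:,:,::-1];o=np.load(old)
    for th in (0,2.53):
        P=[pv+d*(np.cos(th)*y+np.sin(th)*np.array([0,0,1])) for d in np.arange(.03,.125,.01)]
        uv=np.round(proj(n,P)).astype(int);print(n,th,[int(im[v,u].mean()) for u,v in uv],'before',[int(o[v,u].mean()) for u,v in uv])
E
python3 leg.py
```

```text
scene 0 [193, 221, 185, 127, 129, 131, 129, 134, 76, 27] before [192, 218, 183, 215, 206, 211, 203, 230, 134, 36]
scene 2.53 [54, 109, 171, 30, 31, 33, 35, 29, 38, 33] before [56, 105, 171, 25, 31, 34, 33, 36, 32, 31]
top 0 [239, 238, 238, 237, 228, 219, 201, 190, 240, 239] before [254, 254, 254, 254, 254, 254, 254, 254, 70, 69]
top 2.53 [218, 205, 192, 168, 136, 158, 114, 123, 59, 195] before [58, 62, 60, 48, 47, 232, 176, 190, 95, 251]
```

The leg fell back to folded: the pinch slipped, probably at the foot's shoulder. I'll regrip farther in, on the steel leg, with more force.

>>> jog_arm:
  motion: "3.75 0 0 0 0 0; 3.75 0 2 0 0 0; 0 0 3 0 0 0; 0 0 3.5 0 0 0; 0 0 2.5 0 0 0"
  hand: 0.5

```text
t: 18.73
ee_pos: [0.589, 0.1996, 0.0528]
tcp_rot: [-2.444, -1.973, 0.002]
force: [-0.4, -0.2, -0.7]
width: 0.497
finger_force: 0.0
```

>>> jog_arm:
  motion: "0 0 0 0 0 0; 0 0 0 0 0 0; 0 0 0 0 0 0; 0 0 0 0 0 0; 0 0 0 0 0 0"
  hand: 0
  newtons: 60

```text
t: 19.35
ee_pos: [0.5897, 0.1996, 0.0554]
tcp_rot: [2.445, 1.973, 0.001]
force: [-3.4, -0.2, 4.1]
width: 0.115
finger_force: 58.8
```

```bash
python3 k.py
```

```text
19.35 [0.5897 0.1996 0.0554] 
 [[ 0.211  0.977  0.001]
 [ 0.977 -0.211  0.   ]
 [ 0.001  0.001 -1.   ]] F [-3.4 -0.2  4.1] w 0.115 ff 58.84146988391876 q [0.33 0.27 0.02 1.32 0.   2.11]
y 0.09382234605499679 z -0.001987877646506042 x -0.0021737342334592724 ang -1.2137829126144482 rad 0.0938434029476822
ax -0.9776671453580016 tan 4.072144980542037 lat -3.3160969846370745
```

>>> jog_arm:
  motion: "-0.05 0 -0.98 0 0 0; -0.15 0 -0.97 0 0 0; -0.26 0 -0.95 0 0 0; -0.35 0 -0.92 0 0 0; 0 0 0 0 0 0"

```text
t: 19.98
ee_pos: [0.5874, 0.1898, 0.093]
tcp_rot: [2.445, 1.971, -0.004]
force: [-0.7, -7.2, -8.1]
width: 0.112
finger_force: 58.5
```

```bash
sed -i 's/.0026/.0046/' k.py; python3 k.py
```

```text
19.98 [0.5874 0.1898 0.093 ] 
 [[ 0.212  0.977 -0.001]
 [ 0.977 -0.212 -0.003]
 [-0.003 -0.001 -1.   ]] F [-0.7 -7.2 -8.1] w 0.112 ff 58.50095987319946 q [ 0.31  0.24  0.06  1.39 -0.    2.1 ]
y 0.08379091311571656 z 0.03757795979447978 x -0.0023775766366993787 ang 24.154945098827994 rad 0.09183147708210458
ax -9.91002602845677 tan -4.441201327840549 lat 0.8496003198649114
```

>>> jog_arm:
  motion: "-0.62 0 -0.76 0 0 0; -0.53 0 -0.81 0 0 0; -0.6 0 -0.75 0 0 0; -0.68 0 -0.68 0 0 0; 0 0 0 0 0 0"

```text
t: 20.6
ee_pos: [0.5822, 0.1659, 0.123]
tcp_rot: [2.445, 1.971, -0.004]
force: [0.8, -7.6, -12.6]
width: 0.107
finger_force: 58.5
```

```bash
python3 k.py
```

```text
20.6 [0.5822 0.1659 0.123 ] 
 [[ 0.212  0.977 -0.001]
 [ 0.977 -0.212 -0.003]
 [-0.003 -0.    -1.   ]] F [  0.8  -7.6 -12.6] w 0.107 ff 58.482035994529724 q [ 0.28  0.21  0.08  1.45 -0.    2.06]
y 0.0592957438055837 z 0.0676365187240214 x -0.002376569201848068 ang 48.75952610396847 rad 0.08994822899069395
ax -14.25641133400349 tan -2.8819561882347453 lat 2.3528755387532523
```

>>> jog_arm:
  motion: "-0.3 0 0.35 0 0 0; -0.2 0 0.2 0 0 0; 0 0 0 0 0 0; 0 0 0 0 0 0; 0 0 0 0 0 0"

```text
t: 21.22
ee_pos: [0.5819, 0.1641, 0.1186]
tcp_rot: [-2.443, -1.974, -0.005]
force: [-5.3, 1.1, 0.3]
width: 0.104
finger_force: 60.8
```

```bash
python3 k.py
python3 - <<'E'
from h import *
a=optics.get_image('scene')[:,:,::-1]
x,y=map(int,proj('scene',[[.56,.15,.08]])[0])
C=cv2.resize(a[y-50:y+50,x-65:x+65],None,fx=6,fy=6,interpolation=cv2.INTER_CUBIC)
cv2.imwrite('pics/f1.png',C);np.save('f1.npy',a);print(x,y)
E
```

```text
21.23 [0.5819 0.1641 0.1186] 
 [[ 0.21   0.978  0.002]
 [ 0.978 -0.21   0.002]
 [ 0.003  0.001 -1.   ]] F [-5.3  1.1  0.3] w 0.104 ff 60.79859733581543 q [0.27 0.2  0.07 1.43 0.   2.06]
y 0.05748458088510901 z 0.06323005903403495 x -0.002266566081976185 ang 47.72496699890159 rad 0.08545476818167716
ax 0.1822106135481092 tan 0.18066388635843003 lat -5.403101983647943
260 201
```

View pics/f1.png

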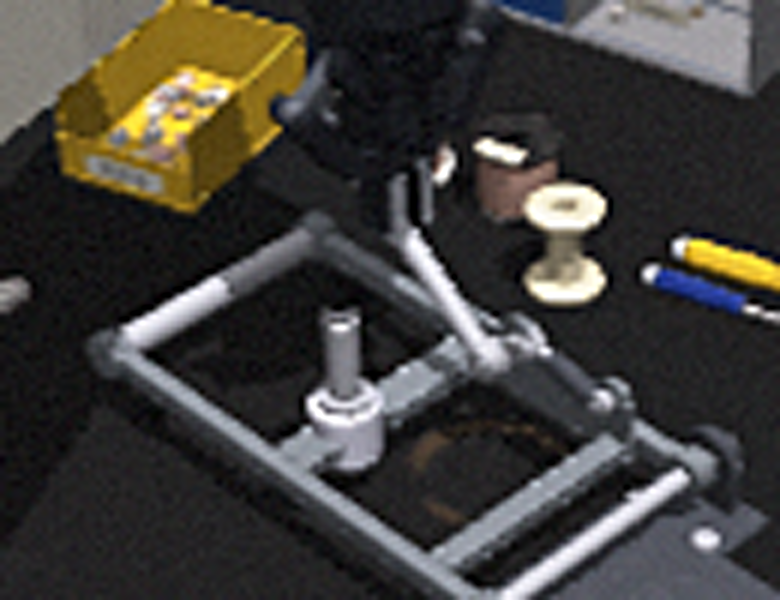

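The picture shows the frame lying flat and the spindle home. The leg is raised about 45–50° (pivot (490,355), pads at (405,235)), but only the fingertips hold it. I'll slide the pads inward along the leg with a softer grip, then carry on along a tighter arc.

>>> jog_arm:
  motion: "-0.25 0 0.24 0 0 0; -0.25 0 0.24 0 0 0; -0.64 0 -0.58 0 0 0; -0.7 0 -0.5 0 0 0; 0 0 0 0 0 0"
  newtons: 40

```text
t: 21.9
ee_pos: [0.5784, 0.1471, 0.1262]
tcp_rot: [-2.442, -1.974, -0.01]
force: [-2.9, 13.0, 9.7]
width: 0.101
finger_force: 44.6
```

```bash
python3 k.py
```

```text
21.9 [0.5784 0.1471 0.1262] 
 [[ 0.21   0.978  0.004]
 [ 0.978 -0.21   0.006]
 [ 0.006  0.003 -1.   ]] F [-2.9 13.   9.7] w 0.101 ff 44.63464379310608 q [0.25 0.18 0.06 1.44 0.   2.03]
y 0.040124834882053366 z 0.07082589603787912 x -0.0020793240594549284 ang 60.46724322333597 rad 0.08140214938120803
ax 14.414606536610705 tan -5.743263681123243 lat -5.610115870192045
```

>>> jog_arm:
  motion: "-0.76 0 -0.48 0 0 0; -0.81 0 -0.36 0 0 0; -0.84 0 -0.26 0 0 0; -0.87 0 -0.13 0 0 0; 0 0 0 0 0 0"

```text
t: 22.52
ee_pos: [0.5708, 0.112, 0.1356]
tcp_rot: [2.446, 1.972, -0.0]
force: [-0.5, 0.6, -1.2]
width: 0.003
finger_force: 0.0
```

```bash
python3 k.py
```

```text
22.52 [0.5708 0.112  0.1356] 
 [[ 0.212  0.977  0.   ]
 [ 0.977 -0.212 -0.   ]
 [-0.     0.    -1.   ]] F [-0.5  0.6 -1.2] w 0.003 ff 0.0 q [ 0.19  0.15  0.04  1.46 -0.    1.98]
y 0.004227287506348074 z 0.08021253614573245 x -0.002172726386692104 ang 86.98324123555997 rad 0.08032385022265655
ax -1.1703689564860698 tan -0.5232238760214203 lat -0.6100701811988588
```

```bash
cat > leg2.py <<'E'
from h import *
# scan leg angle: brightness along the leg, both cams
y=np.array([.211,.977,0]);x=np.array([.977,-.211,0]);ax=np.array([.5177,.0169,.032]);pv=ax+.034*x+.1*y+[0,0,.028]
im={n:optics.get_image(n) for n in('scene','top')}
for th in np.arange(0,2.6,.1):
    P=[pv+d*(np.cos(th)*y+np.sin(th)*np.array([0,0,1])) for d in np.arange(.03,.1,.01)]
    print(round(th,1),*[[int(im[n][v,u].mean()) for u,v in np.round(proj(n,P)).astype(int)] for n in im])
E
python3 leg2.py
```

```text
0.0 [133, 132, 123, 133, 134, 131, 130, 139] [239, 235, 225, 215, 186, 241, 241, 241]
0.1 [142, 144, 138, 144, 119, 105, 79, 63] [239, 232, 225, 215, 192, 240, 241, 241]
0.2 [139, 100, 71, 74, 86, 91, 74, 45] [239, 234, 225, 215, 192, 240, 241, 241]
0.3 [83, 81, 85, 88, 38, 30, 23, 36] [239, 234, 226, 215, 199, 240, 241, 241]
0.4 [67, 88, 75, 37, 33, 34, 32, 37] [239, 234, 228, 219, 200, 199, 241, 241]
0.5 [73, 75, 29, 32, 31, 36, 37, 24] [239, 237, 231, 219, 206, 178, 241, 241]
0.6 [73, 39, 30, 37, 33, 29, 27, 240] [239, 237, 231, 222, 211, 206, 238, 241]
0.7 [88, 33, 32, 29, 30, 36, 50, 101] [240, 238, 233, 226, 220, 211, 183, 241]
0.8 [88, 33, 33, 30, 32, 35, 185, 127] [239, 240, 236, 232, 223, 215, 216, 199]
0.9 [168, 30, 40, 36, 34, 30, 255, 138] [239, 239, 239, 233, 229, 220, 215, 213]
1.0 [168, 32, 37, 32, 31, 30, 105, 5] [239, 240, 240, 237, 234, 229, 223, 222]
1.1 [161, 32, 41, 31, 36, 28, 43, 24] [240, 239, 239, 239, 238, 233, 228, 227]
1.2 [58, 34, 29, 39, 28, 30, 22, 17] [239, 239, 239, 240, 239, 238, 236, 234]
1.3 [58, 36, 31, 29, 18, 20, 29, 30] [239, 239, 239, 239, 240
[... 280 characters left out ...]
9, 89, 106] [238, 239, 239, 239, 237, 237, 238, 236]
1.8 [32, 33, 36, 18, 19, 36, 12, 89] [238, 238, 237, 237, 236, 234, 233, 233]
1.9 [114, 25, 36, 13, 8, 17, 33, 50] [238, 236, 237, 234, 232, 231, 230, 227]
2.0 [132, 155, 13, 20, 161, 146, 24, 64] [237, 236, 234, 231, 230, 225, 223, 221]
2.1 [132, 158, 154, 44, 247, 113, 97, 105] [237, 235, 232, 229, 226, 220, 216, 218]
2.2 [98, 159, 88, 19, 104, 247, 192, 155] [236, 233, 230, 226, 220, 218, 214, 214]
2.3 [109, 156, 166, 25, 28, 26, 100, 249] [235, 232, 226, 222, 214, 214, 214, 204]
2.4 [86, 163, 217, 33, 36, 37, 35, 35] [234, 231, 224, 214, 206, 207, 204, 156]
2.5 [54, 108, 231, 26, 35, 34, 32, 35] [234, 229, 222, 209, 206, 199, 156, 200]
```

Run:
```python
from h import *
y=np.array([.211,.977,0]);x=np.array([.977,-.211,0]);ax=np.array([.5177,.0169,.032]);pv=ax+.034*x+.1*y+[0,0,.028]
f=lambda P:np.round((np.array(proj('scene',P))-[260-65,201-50])*6).astype(int).tolist()
T=np.array([.5819,.1641,.1186]);print('tcp/tip/grasp',f([T,T-[0,0,.011],T+[0,0,.008]]),'pivot',f([pv]))
for th in (30,35,40,45,50,55):
    t=np.radians(th);print(th,f([pv+d*(np.cos(t)*y+np.sin(t)*np.array([0,0,1])) for d in (.05,.07,.09,.107,.125)]))
im=np.load('f1.npy')[201-50:201+50,260-65:260+65]
im=cv2.resize(im,None,fx=6,fy=6,interpolation=cv2.INTER_CUBIC).mean(2)
for r_ in range(180,360,15):
    row=im[r_,370:520];b=np.where(row>150)[0]+370;print(r_,(b.min(),b.max()) if len(b) else None)
```

```text
tcp/tip/grasp [[391, 206], [392, 225], [390, 192]] pivot [[484, 356]]
30 [[418, 274], [392, 242], [366, 210], [345, 183], [321, 154]]
35 [[421, 270], [396, 236], [372, 202], [351, 173], [329, 143]]
40 [[425, 267], [401, 231], [378, 195], [358, 165], [337, 133]]
45 [[429, 264], [407, 227], [385, 190], [366, 158], [347, 125]]
50 [[434, 262], [413, 224], [393, 186], [376, 153], [357, 119]]
55 [[439, 260], [420, 222], [402, 183], [386, 149], [369, 114]]
180 (np.int64(435), np.int64(445))
195 None
210 None
225 None
240 (np.int64(405), np.int64(421))
255 (np.int64(408), np.int64(430))
270 (np.int64(419), np.int64(441))
285 (np.int64(398), np.int64(453))
300 (np.int64(425), np.int64(462))
315 (np.int64(449), np.int64(485))
330 (np.int64(459), np.int64(481))
345 (np.int64(442), np.int64(501))
```

The leg is folded again. Because the leg turns inside the pads, the contact keeps sliding and creeps off the tips; I measured the leg at about 38° when the tool was at 48°. I'll turn the tool with the leg instead, starting with it tilted −30°.

>>> jog_arm:
  motion: "0 0 -5 0 0 0; 5 0 0 0 0 0; 5 0 0 0 -10 0; 0 0 0 0 -10 0; 0 0 0 0 -10 0"
  hand: 0.4

```text
t: 23.25
ee_pos: [0.592, 0.2118, 0.1861]
tcp_rot: [2.139, 1.729, -0.577]
force: [0.7, -0.4, 0.7]
width: 0.403
finger_force: 0.0
```

```bash
cat > k2.py <<'E'
import sys
from h import *
Y=np.array([.211,.977,0]);X=np.array([.977,-.211,0]);Z=np.array([0,0,1.]);pv=np.array([.572,.1074,.06])-.0022*X
s=r.observe();M=R.from_rotvec(s['tcp_rot']).as_matrix();a=M[:,2]
phi=np.degrees(np.arctan2(a@Y,-a[2]));p=s['ee_pos']-pv;F=s['force']
print('t',round(s['t'],2),'phi',round(phi,1),'tcp y z x (cm)',np.round([100*p@Y,100*p[2],100*p@X],2),'w',round(s['width'],3),'F y,z,x',np.round([F@Y,F[2],F@X],1),'q',np.round(s['joint_pos'],2))
c=float(sys.argv[1]);d=float(sys.argv[2]);G=p-c*a;print('leg angle at contact',np.degrees(np.arctan2(G[2],G@Y)),'d',np.hypot(G[2],G@Y))
for th in map(float,sys.argv[3:]):   # leg angle targets, tool phi = th+phi0
    t=np.radians(th);g=pv+d*(np.cos(t)*Y+np.sin(t)*Z)
    ph=np.radians(th-30);aa=np.sin(ph)*Y-np.cos(ph)*Z
    print(th,'shift tool cm',np.round(100*M.T@(g+c*aa-s['ee_pos']),2))
E
python3 k2.py .006 .09 0
```

```text
t 23.25 phi -30.3 tcp y z x (cm) [10.62 12.61 -0.03] w 0.403 F y,z,x [-0.3  0.7  0.8] q [ 0.51  0.62  0.66  1.98 -0.39  2.36]
leg angle at contact 50.224193680086096 d 0.1707629789392373
0.0 shift tool cm [ 4.95 -0.   12.31]
```

>>> jog_arm:
  motion: "4.95 0 0 0 0 0; 0 0 5 0 0 0; 0 0 4 0 0 0; 0 0 2.3 0 0 0; 0 0 1 0 0 0"

```text
t: 23.88
ee_pos: [0.5874, 0.1919, 0.0529]
tcp_rot: [2.144, 1.731, -0.577]
force: [0.0, -0.1, 0.2]
width: 0.395
finger_force: 0.0
```

>>> jog_arm:
  motion: "0 0 0 0 0 0; 0 0 0 0 0 0; 0 0 0 0 0 0; 0 0 0 0 0 0; 0 0 0 0 0 0"
  hand: 0
  newtons: 60

```text
t: 24.5
ee_pos: [0.5882, 0.1928, 0.0548]
tcp_rot: [2.144, 1.731, -0.573]
force: [-1.6, 0.9, 2.7]
width: 0.115
finger_force: 58.8
```

```bash
python3 k2.py .006 .09 0
```

```text
t 24.5 phi -29.9 tcp y z x (cm) [ 8.69 -0.52 -0.  ] w 0.115 F y,z,x [ 0.5  2.7 -1.8] q [ 0.49  0.59  0.37  1.7  -0.39  2.34]
leg angle at contact 0.029471999928557133 d 0.08986409734447126
0.0 shift tool cm [0.01 0.   0.  ]
```

>>> jog_arm:
  motion: "-0.62 0 -1.05 0 8 0; -0.62 0 -1.05 0 8 0; -0.62 0 -1.05 0 8 0; -0.62 0 -1.05 0 8 0; 0 0 0 0 0 0"

```text
t: 25.12
ee_pos: [0.5858, 0.1817, 0.1032]
tcp_rot: [-2.428, -1.956, -0.05]
force: [-1.3, 6.9, -1.9]
width: 0.124
finger_force: 59.9
```

```bash
python3 k2.py .006 .09 32 72 88
```

```text
t 25.12 phi 2.3 tcp y z x (cm) [ 7.55  4.32 -0.  ] w 0.124 F y,z,x [ 6.5 -1.9 -2.8] q [0.29 0.21 0.04 1.39 0.03 2.07]
leg angle at contact 33.174194810610594 d 0.08987945398648478
32.0 shift tool cm [0.09 0.   0.15]
72.0 shift tool cm [-4.22  0.02 -3.97]
88.0 shift tool cm [-6.55  0.02 -4.62]
```

>>> jog_arm:
  motion: "-0.62 0 -1.05 0 8 0; -0.62 0 -1.05 0 8 0; -0.62 0 -1.05 0 8 0; -0.62 0 -1.05 0 8 0; 0 0 0 0 0 0"

```text
t: 25.75
ee_pos: [0.5786, 0.1484, 0.1365]
tcp_rot: [-2.099, -1.69, -0.645]
force: [-3.3, 5.2, 2.5]
width: 0.115
finger_force: 60.3
```

```bash
python3 k2.py .006 .09 64 72 88
```

```text
t 25.75 phi 34.1 tcp y z x (cm) [4.14 7.65 0.  ] w 0.115 F y,z,x [ 4.4  2.5 -4.3] q [-0.    0.03 -0.19  1.22  0.58  1.82]
leg angle at contact 64.97557831625649 d 0.0899328727615069
64.0 shift tool cm [ 0.08 -0.    0.13]
72.0 shift tool cm [-0.54 -0.   -0.92]
88.0 shift tool cm [-2.17  0.   -2.71]
```

>>> jog_arm:
  motion: "-0.62 0 -1.05 0 8 0; -0.62 0 -1.05 0 8 0; -0.62 0 -1.05 0 8 0; -0.62 0 -1.05 0 8 0; 0 0 0 0 0 0"

```text
t: 26.38
ee_pos: [0.5689, 0.1026, 0.1468]
tcp_rot: [-1.697, -1.363, -1.102]
force: [-8.6, 1.0, 8.3]
width: 0.115
finger_force: 60.8
```

```bash
python3 k2.py .006 .09 96
```

```text
t 26.38 phi 66.2 tcp y z x (cm) [-0.54  8.68  0.02] w 0.115 F y,z,x [-0.8  8.3 -8.6] q [-0.27  0.15 -0.26  1.29  1.15  1.44]
leg angle at contact 96.94282956939226 d 0.08983562811213165
96.0 shift tool cm [ 0.09 -0.02  0.12]
```

The leg is at 97°, past dead centre. I'll open the hand and pull straight up so the leg can swing under.

>>> jog_arm:
  motion: "0 0 0 0 0 0; 0.5 0 -0.2 0 0 0; 4 0 -1.8 0 0 0; 5 0 -2.4 0 0 0; 5 0 -2.4 0 0 0"
  hand: 0.5

```text
t: 27.0
ee_pos: [0.5676, 0.1009, 0.3091]
tcp_rot: [-1.697, -1.371, -1.101]
force: [0.5, -0.2, -0.0]
width: 0.5
finger_force: 0.0
```

>>> jog_arm:
  motion: "0 0 0 0 -10.6 0; 0 0 0 0 -10.6 0; 0 0 0 0 -10.6 0; 0 0 0 0 -10.6 0; 0 0 0 0 -10.6 0"

```text
t: 27.62
ee_pos: [0.5681, 0.1003, 0.309]
tcp_rot: [-2.33, -1.881, -0.262]
force: [0.7, -0.6, -0.6]
width: 0.503
finger_force: 0.0
```

```bash
python3 k2.py .006 .09; python3 leg2.py
```

```text
t 27.62 phi 12.6 tcp y z x (cm) [-7.80e-01  2.49e+01 -1.00e-02] w 0.503 F y,z,x [-0.4 -0.6  0.8] q [0.08 0.11 0.32 1.71 0.21 1.87]
leg angle at contact 92.04475485728187 d 0.2550232239107072
0.0 [34, 53, 42, 46, 58, 46, 31, 73] [163, 160, 27, 42, 43, 42, 44, 42]
0.1 [64, 52, 60, 54, 63, 59, 80, 71] [162, 132, 27, 42, 43, 42, 46, 42]
0.2 [58, 89, 132, 159, 84, 89, 64, 41] [162, 164, 27, 42, 43, 42, 46, 38]
0.3 [107, 159, 166, 163, 22, 21, 31, 34] [162, 164, 29, 42, 44, 42, 42, 38]
0.4 [117, 164, 142, 10, 26, 38, 34, 32] [162, 164, 29, 42, 44, 44, 42, 42]
0.5 [140, 138, 20, 25, 34, 33, 30, 26] [162, 164, 28, 42, 44, 44, 42, 45]
0.6 [140, 40, 26, 36, 31, 31, 29, 227] [162, 164, 28, 33, 41, 43, 46, 42]
0.7 [101, 31, 27, 28, 39, 38, 51, 98] [148, 162, 117, 30, 41, 44, 42, 42]
0.8 [101, 31, 33, 32, 37, 27, 176, 123] [94, 162, 156, 25, 36, 40, 42, 42]
0.9 [163, 32, 36, 31, 30, 29, 251, 123] [94, 162, 163, 117, 27, 41, 40, 42]
1.0 [163, 31, 36, 31, 39, 31, 119, 131] [29, 148, 162, 163, 91, 26, 43, 44]
1.1 [153, 30, 33, 31, 31, 25, 237, 132] [67, 94, 125, 161, 162, 59, 26, 34]
1.2 [64, 36, 39
[... 396 characters left out ...]
4, 82, 89] [238, 238, 238, 238, 238, 238, 238, 239]
1.8 [12, 35, 30, 16, 21, 33, 12, 87] [238, 238, 238, 238, 238, 238, 238, 238]
1.9 [60, 32, 29, 12, 8, 21, 33, 44] [238, 237, 237, 238, 237, 238, 216, 171]
2.0 [46, 90, 29, 22, 158, 137, 17, 57] [237, 237, 238, 238, 220, 164, 174, 182]
2.1 [46, 131, 23, 44, 246, 112, 101, 105] [236, 237, 236, 189, 180, 194, 201, 213]
2.2 [92, 70, 101, 22, 103, 245, 184, 151] [237, 237, 223, 180, 194, 206, 223, 228]
2.3 [199, 70, 171, 34, 28, 17, 102, 247] [237, 235, 195, 205, 216, 223, 228, 234]
2.4 [175, 109, 143, 15, 22, 23, 29, 29] [235, 226, 202, 216, 220, 228, 234, 237]
2.5 [141, 133, 157, 149, 160, 162, 170, 67] [235, 204, 206, 218, 226, 232, 237, 238]
```

The open-stop line (θ≈2.5) is now bright and the folded line is dark, so the kickstand is open. Next I'll level the tool, turn it back and go to the rail.

>>> jog_arm:
  motion: "0 0 0 0 -6.3 0; 0 0 0 0 -6.3 0; 5.7 0 0 0 0 0; 5.7 0 0 0 0 0; 5.7 0 0 0 0 0"

```text
t: 28.35
ee_pos: [0.6042, 0.2689, 0.3084]
tcp_rot: [-2.44, -1.968, -0.011]
force: [1.1, -0.1, 1.0]
width: 0.499
finger_force: 0.0
```

>>> jog_arm:
  motion: "0 0 3 0 0 -10; 0 0 3 0 0 -10; 0 0 3 0 0 -10; 0 0 3 0 0 -10; 0 0 3 0 0 -10"

```text
t: 28.98
ee_pos: [0.6041, 0.2682, 0.1571]
tcp_rot: [-1.372, -2.822, -0.013]
force: [0.0, -0.4, -0.1]
width: 0.503
finger_force: 0.0
```

>>> jog_arm:
  motion: "0 0 0 0 0 -10; 0 0 0 0 0 -10; 0 0 0 0 0 -10; 0 0 0 0 0 -10; 0 0 0 0 0 0"

```text
t: 29.6
ee_pos: [0.6042, 0.2682, 0.1581]
tcp_rot: [-0.336, -3.124, -0.013]
force: [-0.2, -0.2, -0.0]
width: 0.501
finger_force: 0.0
```

```bash
python3 go.py .5726 .2709 .024
```

```text
29.6 [0.6042 0.2682 0.1581] 
 [[-0.977  0.213  0.001]
 [ 0.213  0.977  0.008]
 [ 0.001  0.008 -1.   ]] F [-0.2 -0.2 -0. ] w 0.501 ff 0.0 q [0.41 0.34 0.31 1.54 0.01 0.63]
cm in tool [ 3.14 -0.52 13.41]
```

>>> jog_arm:
  motion: "3.1 -0.5 0 0 0 0; 0 0 4 0 0 0; 0 0 4 0 0 0; 0 0 3.5 0 0 0; 0 0 1.5 0 0 0"

```text
t: 30.22
ee_pos: [0.5721, 0.2704, 0.026]
tcp_rot: [-0.339, -3.121, -0.01]
force: [-1.2, 0.1, 0.6]
width: 0.499
finger_force: 0.0
```

>>> jog_arm:
  motion: "0 0 0 0 0 0; 0 0 0 0 0 0; 0 0 0 0 0 0; 0 0 0 0 0 0; 0 0 0 0 0 0"
  hand: 0
  newtons: 60

```text
t: 30.85
ee_pos: [0.5736, 0.2708, 0.0294]
tcp_rot: [0.334, 3.122, 0.011]
force: [-3.8, -3.8, 4.5]
width: 0.165
finger_force: 59.2
```

```bash
python3 go.py .5726 .2709 .024
```

```text
30.85 [0.5736 0.2708 0.0294] 
 [[-0.977  0.212  0.003]
 [ 0.212  0.977  0.007]
 [-0.001  0.007 -1.   ]] F [-3.8 -3.8  4.5] w 0.165 ff 59.22716438770294 q [0.44 0.3  0.01 1.28 0.01 0.65]
cm in tool [ 0.1  -0.01  0.54]
```

I'm gripping the rail. I'll raise the grip force and lift, turning the tool with the frame at first so the rail doesn't creep in the pads.

>>> jog_arm:
  motion: "0 0 0 0 0 0; 0 0 0 0 0 0; 0 -0.01 -0.45 -1 0 0; 0 -0.01 -0.9 -2 0 0; 0 -0.03 -1.36 -3 0 0"
  newtons: 110

```text
t: 31.48
ee_pos: [0.5733, 0.2697, 0.0557]
tcp_rot: [0.331, 3.106, 0.179]
force: [3.5, -0.4, -4.7]
width: 0.144
finger_force: 108.0
```

```bash
cat > k3.py <<'E'
from h import *
Y=np.array([.211,.977,0]);X=np.array([.977,-.211,0]);Z=np.array([0,0,1.]);ax=np.array([.5177,.0169,.032])
s=r.observe();M=R.from_rotvec(s['tcp_rot']).as_matrix();a=M[:,2]
phi=np.degrees(np.arctan2(a@Y,-a[2]));p=s['ee_pos']-ax-.0026*(-a)*1;F=s['force']
print('t',round(s['t'],2),'phi',round(phi,1),'y z x cm',np.round([100*p@Y,100*p[2],100*p@X],2),'ang',round(np.degrees(np.arctan2(p[2],p@Y)),1),'rad',round(np.hypot(p[2],p@Y),4),'w',round(s['width'],3),'ff',round(s['finger_force'],1),'F y,z,x',np.round([F@Y,F[2],F@X],1),'q',np.round(s['joint_pos'],2))
E
python3 k3.py
```

```text
t 31.48 phi 6.6 y z x cm [25.9   2.11  0.1 ] ang 4.7 rad 0.2599 w 0.144 ff 108.0 F y,z,x [ 0.3 -4.7  3.5] q [ 0.4   0.23 -0.03  1.25  0.09  0.61]
```

>>> jog_arm:
  motion: "0 -0.05 -1.81 -4 0 0; 0 -0.05 -1.81 -4 0 0; 0 -0.05 -1.81 -4 0 0; 0 -0.05 -1.81 -4 0 0; 0 -0.05 -1.81 -4 0 0"

```text
t: 32.1
ee_pos: [0.5681, 0.2459, 0.1442]
tcp_rot: [0.317, 2.99, 0.711]
force: [4.1, 2.7, -2.9]
width: 0.142
finger_force: 108.1
```

```bash
sed -i 's/-ax-.0026/-ax+.0026/' k3.py; python3 k3.py
```

```text
t 32.1 phi 26.8 y z x cm [23.32 11.46  0.1 ] ang 26.2 rad 0.2598 w 0.142 ff 108.1 F y,z,x [ 3.5 -2.9  3.4] q [ 0.23  0.02 -0.15  1.19  0.42  0.48]
```

>>> jog_arm:
  motion: "0 -0.05 -1.81 -4 0 0; 0 -0.05 -1.81 -4 0 0; 0 -0.05 -1.81 -4 0 0; 0 -0.05 -1.81 -4 0 0; 0 -0.05 -1.81 -4 0 0"

```text
t: 32.72
ee_pos: [0.5569, 0.194, 0.2182]
tcp_rot: [0.293, 2.79, 1.207]
force: [2.9, 4.2, 0.9]
width: 0.145
finger_force: 108.3
```

```bash
cat >> k3.py <<'E'
c=np.degrees(np.arctan2(p[2],p@Y)); th0=c; prev=s['ee_pos']; ph=phi
import sys
if len(sys.argv)>1:
  d,dph,n=map(float,sys.argv[1:4]); C=prev; Mc=M
  for i in range(int(n)):
    th0+=d; ph2=ph+dph
    g=ax+.26*(np.cos(np.radians(th0))*Y+np.sin(np.radians(th0))*Z)+(p@X)*X
    A=np.sin(np.radians(ph2))*Y-np.cos(np.radians(ph2))*Z; tgt=g+.0026*A
    print(round(th0,1),np.round(100*Mc.T@(tgt-C),2),'turn x',-dph); C=tgt
    Mc=R.from_rotvec(np.radians(dph)*X).as_matrix()@Mc; ph=ph2
E
python3 k3.py 4 2 10
```

```text
t 32.73 phi 46.8 y z x cm [17.94 18.8   0.1 ] ang 46.3 rad 0.2599 w 0.145 ff 108.3 F y,z,x [4.8 0.9 1.9] q [-0.   -0.09 -0.22  1.22  0.79  0.3 ]
50.3 [-0.   -0.04 -1.83] turn x -2.0
54.3 [-0.   -0.1  -1.81] turn x -2.0
58.3 [-0.   -0.17 -1.81] turn x -2.0
62.3 [-0.   -0.23 -1.8 ] turn x -2.0
66.3 [-0.   -0.29 -1.79] turn x -2.0
70.3 [-0.   -0.35 -1.78] turn x -2.0
74.3 [-0.   -0.42 -1.76] turn x -2.0
78.3 [-0.   -0.48 -1.75] turn x -2.0
82.3 [-0.   -0.54 -1.73] turn x -2.0
86.3 [-0.   -0.6  -1.71] turn x -2.0
```

>>> jog_arm:
  motion: "0 -0.04 -1.83 -2 0 0; 0 -0.1 -1.81 -2 0 0; 0 -0.17 -1.81 -2 0 0; 0 -0.23 -1.8 -2 0 0; 0 -0.29 -1.79 -2 0 0"

```text
t: 33.35
ee_pos: [0.5412, 0.1206, 0.2691]
tcp_rot: [0.279, 2.661, 1.435]
force: [3.7, 3.8, -1.7]
width: 0.145
finger_force: 107.4
```

```bash
python3 k3.py 4 2 6
```

```text
t 33.35 phi 56.7 y z x cm [10.41 23.85  0.11] ang 66.4 rad 0.2602 w 0.145 ff 107.4 F y,z,x [ 4.5 -1.7  2.8] q [-0.21 -0.05 -0.15  1.46  0.99  0.01]
70.4 [-0.   -0.39 -1.78] turn x -2.0
74.4 [-0.   -0.42 -1.76] turn x -2.0
78.4 [-0.   -0.48 -1.75] turn x -2.0
82.4 [-0.   -0.54 -1.73] turn x -2.0
86.4 [-0.   -0.6  -1.71] turn x -2.0
90.4 [-0.   -0.66 -1.69] turn x -2.0
```

>>> jog_arm:
  motion: "0 -0.39 -1.78 -2 0 0; 0 -0.42 -1.76 -2 0 0; 0 -0.48 -1.75 -2 0 0; 0 -0.54 -1.73 -2 0 0; 0 0 0 0 0 0"

```text
t: 33.98
ee_pos: [0.5264, 0.0523, 0.2894]
tcp_rot: [0.274, 2.544, 1.612]
force: [-6.6, 4.7, 12.5]
width: 0.144
finger_force: 108.2
```

```bash
python3 k3.py 3.6 0 2
```

```text
t 33.98 phi 64.7 y z x cm [ 3.4  25.85  0.1 ] ang 82.5 rad 0.2607 w 0.144 ff 108.2 F y,z,x [ 3.2 12.5 -7.4] q [-0.38  0.09 -0.05  1.77  1.1  -0.37]
86.1 [-0.   -0.61 -1.52] turn x -0.0
89.7 [-0.01 -0.64 -1.5 ] turn x -0.0
```

>>> jog_arm:
  motion: "0 -0.4 -1.02 0 0 0; 0 -0.42 -1.02 0 0 0; 0 -0.42 -1.0 0 0 0; 0 0 0 0 0 0; 0 0 0 0 0 0"

```text
t: 34.6
ee_pos: [0.5199, 0.0208, 0.2922]
tcp_rot: [0.269, 2.543, 1.608]
force: [-3.9, 2.1, 15.9]
width: 0.142
finger_force: 107.8
```

```bash
python3 k3.py
cat > fr.py <<'E'
from h import *
Y=np.array([.211,.977,0]);X=np.array([.977,-.211,0]);Z=np.array([0,0,1.]);ax=np.array([.5177,.0169,.032])
im=optics.get_image('scene');tp=optics.get_image('top')
cv2.imwrite('pics/z.png',im[:,:,::-1])
for th in np.arange(76,102,2):
    t=np.radians(th);u=np.cos(t)*Y+np.sin(t)*Z;w=-np.sin(t)*Y+np.cos(t)*Z
    g=lambda x:[int(im[v,q].mean()) for q,v in np.round(proj('scene',[ax+x*X+l*u for l in np.arange(.05,.26,.02)])).astype(int)]
    print(th,g(-.064),g(.064))
E
python3 fr.py
```

```text
t 34.6 phi 64.7 y z x cm [ 0.2  26.13  0.13] ang 89.6 rad 0.2613 w 0.142 ff 107.8 F y,z,x [ 1.2 15.9 -4.2] q [-0.44  0.14  0.    1.87  1.08 -0.5 ]
76 [46, 26, 47, 38, 30, 33, 37, 30, 102, 104, 244] [40, 100, 34, 81, 26, 28, 38, 28, 19, 11, 72]
78 [55, 26, 51, 33, 34, 36, 29, 33, 99, 131, 245] [50, 86, 45, 79, 14, 31, 31, 32, 17, 14, 77]
80 [55, 50, 43, 32, 38, 32, 33, 32, 255, 3, 239] [50, 86, 45, 86, 41, 29, 35, 37, 32, 9, 74]
82 [59, 59, 57, 43, 42, 28, 31, 39, 88, 12, 252] [66, 98, 68, 79, 159, 29, 33, 34, 18, 11, 72]
84 [64, 59, 58, 58, 56, 40, 37, 26, 25, 14, 83] [66, 113, 51, 77, 168, 35, 30, 19, 20, 0, 14]
86 [59, 65, 50, 56, 55, 54, 54, 54, 61, 31, 54] [46, 97, 68, 62, 79, 51, 35, 25, 16, 0, 38]
88 [59, 61, 63, 57, 49, 56, 62, 56, 69, 57, 61] [47, 118, 121, 59, 61, 52, 57, 33, 11, 33, 32]
90 [45, 60, 57, 50, 47, 43, 82, 85, 84, 81, 43] [47, 117, 86, 54, 58, 76, 71, 31, 19, 16, 33]
92 [50, 49, 44, 47, 47, 43, 57, 66, 41, 61, 255] [58, 106, 59, 61, 55, 79, 70, 28, 13, 13, 40]
94 [52, 34, 43, 49, 13, 46, 136, 35, 34, 98, 249] [58, 104, 51, 59, 57, 21, 37, 32, 20, 15, 19]
96 [48, 34, 19, 35, 20, 45, 154, 10, 15, 82, 17] [101, 83, 57, 59, 53, 29, 30, 28, 16, 19, 24]
98 [48, 22, 16, 31, 26, 48, 104, 252, 9, 249, 102] [70, 83, 64, 55, 78, 38, 33, 52, 13, 16, 20]
100 [67, 13, 22, 28, 29, 27, 164, 248, 124, 133, 245] [107, 71, 128, 53, 131, 37, 32, 21, 17, 15, 18]
```

>>> jog_arm:
  motion: "0 0 -0.15 0 0 0; 0 0 -0.15 0 0 0; 0 0 0 0 0 0; 0 0 0 0 0 0; 0 0 0 0 0 0"

```text
t: 35.33
ee_pos: [0.5193, 0.0181, 0.2924]
tcp_rot: [0.269, 2.545, 1.608]
force: [-0.3, 2.4, 8.9]
width: 0.145
finger_force: 107.7
```

```bash
python3 k3.py; sed -i 's/76,102,2/84,97,1/' fr.py; python3 fr.py|cut -d']' -f1
python3 - <<'E'
from h import *
# kickstand open + spindle in upright frame
Y=np.array([.211,.977,0]);X=np.array([.977,-.211,0]);Z=np.array([0,0,1.]);ax=np.array([.5177,.0169,.032])
im=optics.get_image('scene');W=-Y
P=lambda x,y,z:ax+x*X+y*Z+z*W
g=lambda L:[int(im[v,q].mean()) for q,v in np.round(proj('scene',L)).astype(int)]
print('spindle',g([P(-.025,.135,z) for z in np.arange(.02,.1,.005)]))
print('kick',g([P(.034,.1+d*np.cos(2.53),.028+d*np.sin(2.53)) for d in np.arange(.02,.13,.01)]))
E
```

```text
t 35.33 phi 64.6 y z x cm [-0.08 26.15  0.13] ang 90.2 rad 0.2615 w 0.145 ff 107.7 F y,z,x [ 2.3  8.9 -0.8] q [-0.45  0.14  0.01  1.88  1.08 -0.51]
84 [59, 59, 56, 63, 43, 38, 36, 34, 24, 18, 108
85 [59, 53, 56, 63, 57, 48, 41, 31, 36, 22, 127
86 [57, 53, 60, 60, 56, 64, 65, 41, 47, 28, 45
87 [57, 53, 59, 60, 55, 64, 61, 64, 60, 55, 55
88 [57, 56, 59, 59, 56, 58, 57, 55, 59, 58, 55
89 [57, 56, 57, 59, 66, 55, 71, 65, 72, 69, 52
90 [55, 56, 52, 58, 58, 51, 75, 80, 83, 84, 68
91 [56, 48, 49, 47, 53, 51, 83, 83, 82, 76, 108
92 [56, 48, 49, 47, 53, 51, 73, 68, 62, 79, 193
93 [56, 48, 48, 43, 48, 56, 47, 46, 27, 92, 221
94 [47, 48, 48, 43, 21, 41, 49, 28, 34, 101, 249
95 [47, 48, 48, 46, 21, 43, 190, 33, 36, 96, 249
96 [46, 48, 25, 31, 14, 46, 145, 20, 20, 87, 19
spindle [74, 127, 123, 128, 126, 141, 145, 144, 146, 135, 125, 128, 33, 34, 95, 102]
kick [108, 110, 111, 105, 115, 104, 106, 111, 114, 56, 19]
```

The frame is plumb (about 89.5–90°). The spindle is home, with its head at z≈0.076 as expected, and the kickstand is open. Handing in.

```bash
python3 -c "
from station import r,optics,job
print(job.close_job())"
```

```text
the job is handed in; nothing more can be done
None
```

The job is handed in; no pass/fail result came back. By my last measurements the stout spindle is home in the hub, the kickstand is at its open stop, and the frame is held upright by its rail, within about half a degree of plumb. The kickstand took three tries because the first two grips slipped and it fell back to folded; I left the other things on the bench alone but did not re-measure where they lie at the end.

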